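Seat the red seal stone in the engraving bed by way of the round stand

TASK

Move the red seal stone from its rack into the dark engraving bed: the rack leaves room for fingers only at the stone's broad sides and the bed only at its two ends, so first set it upright on the middle of the round cork-topped stand and let go, so that you can take it afresh with your grip turned. Then stand it on the floor of the bed, upright, lengthwise in the middle of the channel between the cheeks, and let go. Leave the green stone where it is in the rack.

Things in the scene. Friction and masses are not known exactly. Their poses are not given: they have to be found in the camera images.
- red_mid (a point): Centre (half-way up) of the red soapstone block, 60 mm long (its x), 28 mm thick (its y), 50 mm tall (its z, up), about 0.2 kg. It starts standing in a light wooden rack: a 6 mm thick board 240 mm long with two rails 35 mm tall, 72 mm apart, which stand about 6 mm off the stone's ends; its broad sides are free, with over 50 mm to the green stone.
- green_mid (a point): Centre of the dark green soapstone block of the same size and axes, in the same rack, its centre about 90 mm from the red one's, broad side towards broad side. To be left alone.
- stand_top (a point): Centre of the flat top of the round stand, z up: a fixed dark wooden disc 90 mm across with a cork top, 30 mm above the table; nothing around it.
- bed_floor (a point): Middle of the floor of the engraving bed's channel, 12 mm above the table. The bed is a fixed dark wooden block with brass side strips; the channel runs along this point's x, open at both ends, 48 mm wide (y), between two cheeks 100 mm long and 28 mm thick that rise 40 mm above the floor; the floor itself is 110 mm long. z up.
Mind the look-alikes: they are no part of the job. What is shaped like the part that bears stand_top but pink is not meant. Leave any purple look-alike of the part that bears red_mid alone.

How it is judged:
By the outcome, as a careful person would: the job done as asked, in the order asked, and still so for the second after the job is handed in, with the robot touching nothing.
It also fails if it takes over 48 s, if anything falls off the work surface, if the arm or the gripper's body presses on something with over 40 N, if the wrist force passes 120 N, or if a joint passes its speed limit or range.

ROBOT

A 6-joint arm with a two-finger parallel gripper is mounted at the origin on the work surface. World frame = base frame: x ahead of the robot, y to its left, z up, the work surface at z = 0. Lengths are in mm, angles in rad, forces in N, time in s.
With the tool pointing down it reaches from about 275 to 750 mm from the base axis. Payload 10.2 kg.
Tool frame: the origin (TCP) lies on the centre line of the jaws, within the pads' length; the fingertips stand 22 mm ahead of it and the grasp point (between the pads) lies 3 mm ahead of it; z points along the fingers, y is the line along which they close (so a half turn about z gives the same grasp; the last joint's range is limited). The gripper opens to 85 mm and grips with 20 to 120 N. Pads are 22 mm wide; open, the fingers measure 114 mm over their backs; the gripper's body (76 mm by 85 mm) begins 54 mm behind the grasp point. The pads swing forward as they close: fully open they stand 13 mm farther back than shut.
Start: joints at [-1.521, 0.313, 1.498, -0, 1.331, -0.223], TCP at [141.437, -505.596, 253.294] pointing down, gripper open.
Joint ranges: [-2.94, 2.94], [-0.97, 2.17], [0.19, 2.56], [-1.23, 4.37], [0.02, 3.11], [-2.88, 2.88]. Speed limits (rad/s): [2.39, 2.39, 3.01, 3.14, 3.14, 3.14].

INTERFACE

Orientations are given as a 3x3 rotation matrix whose columns are the frame's x, y, z axes.
In Python, from plant import manip gives the robot as it stands.
- The arm moves only by the tool arm_command, never from a script. Its argument "series" is one flat list of numbers, 6 for each row, row after row: the shift along the tool's x, y, z as a fraction of full scale, then the turn, a rotation vector about the tool's x, y, z as a fraction of full scale. In form: [tx, ty, tz, rx, ry, rz, tx, ty, tz, rx, ry, rz, ...]. A call has 1 to 8 rows; each row shifts and turns the commanded pose from where the row before left it, along the tool's axes as they then stand; what a row does not reach is not made up. Full scale, the value 1, is 0.5 m for a shift and 30 degrees for a turn. A row lasts 1/10 s, in which the tool goes at most 50 mm and 8.59 degrees, less where a joint would pass 70% of its speed; a pose out of reach is approached as far as the arm can. A call with a number of a shift or a turn outside -1 to 1 is refused whole. A call with a gripper value outside its range is refused whole. "claw" is the opening, from -1 (shut) to 1 (fully open), set as the call begins (left out, the last holds). The fingers move at their own pace and stop on an object; the grip force is fixed at half the most. Time passes only in rows, so rows that do not move let the fingers close. It gives the time, the measured TCP pose, the force, the opening and the grip force at its end, in the units of the state.
- manip.get_obs(): the state, without advancing time (a new reading comes with each control period).
- manip.snapshot(name): name is "scene" or "top" or "wrist"; returns a dict with "frame" (420x560x3 uint8, red, green, blue), "depth" (420x560 float32, mm along the optical axis (not along the pixel's ray), 0 where there is no reading), "K" (3x3 intrinsics, pixels), "dist" ([k1, k2, p1, p2, k3] as OpenCV has them; the pictures are not rectified), "extrinsics" (4x4, takes a point from world to camera coordinates). Camera axes: x right, y down, z forward; pixel columns grow to the right and rows downward; lengths in mm; the calibration is good to about 2 mm. A picture is of the moment at which its call begins.
- manip.job_done(): hands the job in; it is judged then, once.
Trained networks look in a picture, given as the dict that the camera call returned (one of the last four; its "shot" number tells which), for a name from the list of things; names that differ only in an ending like _2 or _b are one class to them, and where a whole thing is asked for, a point or a joint stands for the part that bears it (a point fixed in the world has none). Each returns a list of dicts, best first, with "confidence" (0 to 1); they miss things now and then, are a little off and sometimes report something else, mostly with a low value. They report only what shows in the picture. A call takes as long as a camera call. They do not tell look-alikes from the thing itself.
- manip.find_in(target, picture): "box" ([left, top, right, bottom] in pixels, round what is visible of it).
- manip.regions_of(target, picture): "pixels" (420x560 bool, what is visible of it) and "box" ([left, top, right, bottom] in pixels, round what is visible of it).
- manip.mark_of(target, picture): "uv" ([column, row] in pixels: a listed point, or the origin of a listed thing).
The state is a dict: "clock": time; "q": joint angles; "qd": joint speeds; "effort": joint torques, N m; "position": TCP position; "eef_rot": TCP orientation; "contact_force": force on the tool from outside, world axes, zero at the start; "torque": the same for the moment, N m; "width": finger opening in mm; "grasp_force": force on a finger pad.
Only numpy, scipy, OpenCV 4.12 (cv2) and the standard library are available. Lean on these libraries where they do the work, as an engineer would, in place of code of your own. Each camera call takes 0.05 s, during which the arm holds its last target. There are 200 camera calls.

## Working session

There is one attempt and no reset: what is moved stays moved. The work goes in short steps, Python scripts to look and compute and a tool call to move; the robot and the scene stay as the last step left them, time stands still between calls to the robot, and variables do not carry over. Pictures are saved under pics/ and viewed, at most 10 in all, crops included, and the job is handed in when it is done.

Besides the shell and the picture viewer there is one more tool, called after ">>>" by a JSON object that holds its "name" and its "arguments", one argument or row to a line. arm_command: Moves the arm, as the interface text tells. Its arguments: {"type":"object","properties":{"series":{"type":"array"},"claw":{"type":"number"}},"required":["series"]}

```bash
mkdir -p pics && ls
cat > h.py <<'E'
import numpy as np, cv2
from plant import manip
def world(s,uv,z=None):
    """pixels -> world points by depth, or on plane z"""
    uv=np.atleast_2d(np.asarray(uv,float)); K=s["K"];E=s["extrinsics"]
    n=cv2.undistortPoints(uv[:,None],K,np.array(s["dist"]))[:,0]
    r=np.c_[n,np.ones(len(n))]; R=E[:3,:3];t=E[:3,3]
    if z is None:
        d=s["depth"][uv[:,1].astype(int),uv[:,0].astype(int)]
        return (r*d[:,None]-t)@R
    c=-R.T@t; w=r@R
    return c+w*((z-c[2])/w[:,2])[:,None]
def save(s,n): cv2.imwrite(f"pics/{n}.png",s["frame"][:,:,::-1])
E
python3 - <<'E'
from h import *
np.set_printoptions(precision=1,suppress=True)
o=manip.get_obs();print(o["clock"],o["position"],o["eef_rot"],o["width"])
ims=[]
for c in("scene","top"):
    s=manip.snapshot(c);ims.append(s["frame"])
    for n in("red_mid","green_mid","stand_top","bed_floor"):
        for r in manip.regions_of(n,s)[:4]:
            m=r["pixels"];v,u=np.nonzero(m);ok=s["depth"][v,u]>0
            P=world(s,np.c_[u,v][ok]); 
            zt=np.percentile(P[:,2],95);T=P[abs(P[:,2]-zt)<6]
            rc=cv2.minAreaRect(T[:,:2].astype(np.float32))
            print(c,n,round(r["confidence"],2),r["box"],s["frame"][m].mean(0),"ztop",zt,"rect",np.array(rc[0]),np.array(rc[1]),rc[2])
        print([ (np.array(k["uv"]),round(k["confidence"],2)) for k in manip.mark_of(n,s)[:3]])
    save(s,c)
E
```

```text
pics
0.0 [ 141.4 -505.3  252.7] [[ 1.   0.3 -0. ]
 [ 0.3 -1.   0. ]
 [ 0.  -0.  -1. ]] 85.46835096459354
scene red_mid 0.91 [395.1, 289.6, 416.3, 326.1] [118.8  50.7 146.9] ztop 51.72322299383125 rect [456.8 457.1] [61.5 29.3] 59.214683532714844
scene red_mid 0.59 [338.2, 239.8, 366.2, 274.9] [174.   21.3  16.6] ztop 57.303365125705895 rect [477.3 277.3] [32.2 61.1] 20.637052536010742
[(array([353.7, 256.5]), 0.98), (array([406.3, 305. ]), 0.72)]
scene green_mid 0.8 [317.8, 262.5, 342.4, 295.4] [32.7 84.6 52. ] ztop 57.461513041321965 rect [564.3 305.8] [31.1 60.7] 18.193750381469727
[(array([327.5, 278.3]), 0.76)]
scene stand_top 0.91 [241.4, 215.5, 280.7, 246.2] [239.1 136.8 168.4] ztop 32.16755135377241 rect [625.7  63.2] [90.5 87.4] 79.9735336303711
scene stand_top 0.55 [282.9, 194.3, 314.0, 226.8] [184.7 130.4  73.9] ztop 32.02575564009818 rect [495.3  51.1] [92.5 85.7] 55.97600555419922
[(array([257.3, 224.2]), 0.74), (array([300.3, 206.9]), 0.69)]
scene bed_floor 0.77 [221.4, 127.8, 261.5, 157.3] [119.8  73.6  37.7] ztop 52.09068912463527 rect [ 495.1 -297.1] [108.5  98.1] 69.
[... 373 characters left out ...]
7.1]), 0.68)]
top green_mid 0.97 [160.1, 181.7, 194.3, 197.8] [51.  79.5 53.3] ztop 57.684528432150316 rect [562.4 303.2] [26.  59.2] 16.314350128173828
[(array([179.9, 188.4]), 0.81)]
top stand_top 0.98 [270.3, 141.5, 310.8, 185.3] [200.9 113.8 129.2] ztop 32.108686998393345 rect [626.3  60.3] [88.3 87.7] 1.5438026189804077
top stand_top 0.6 [268.2, 201.2, 311.0, 241.4] [168.1 121.7  78.1] ztop 32.351564497422956 rect [497.6  48.7] [89.3 87.2] 1.333375096321106
[(array([291.1, 222.2]), 0.85), (array([287.5, 163.7]), 0.72)]
top bed_floor 0.86 [413.6, 194.5, 482.3, 257.7] [87.1 55.8 34.5] ztop 53.07794533132885 rect [ 495.8 -300.8] [105.3 100.2] 68.6351547241211
[(array([444.7, 223.4]), 0.8)]
```

Run:
```python
from h import *
a=cv2.imread("pics/top.png");b=cv2.imread("pics/scene.png")
cv2.imwrite("pics/c1.png",np.vstack([cv2.resize(a[130:280,60:500],None,fx=1.8,fy=1.8),cv2.resize(b[100:345,200:440],(792,809))[:320]]))
s=manip.snapshot("top")
# bed heights: floor points vs cheeks
g=np.mgrid[405:492,185:268].reshape(2,-1).T
P=world(s,g);f=P[abs(P[:,2]-12)<4];c=P[abs(P[:,2]-52)<4]
for X in(f,c):
    print(len(X),cv2.minAreaRect(X[:,:2].astype(np.float32)),X.mean(0))
```

```text
907 ((495.5803527832031, -301.04949951171875), (105.1508560180664, 110.47969818115234), 68.32316589355469) [ 490.18639089 -303.15144662   11.23537112]
1076 ((495.72314453125, -300.95782470703125), (105.5964126586914, 100.29307556152344), 68.20365142822266) [ 494.83680877 -300.6789714    51.09228743]
```

View pics/c1.png

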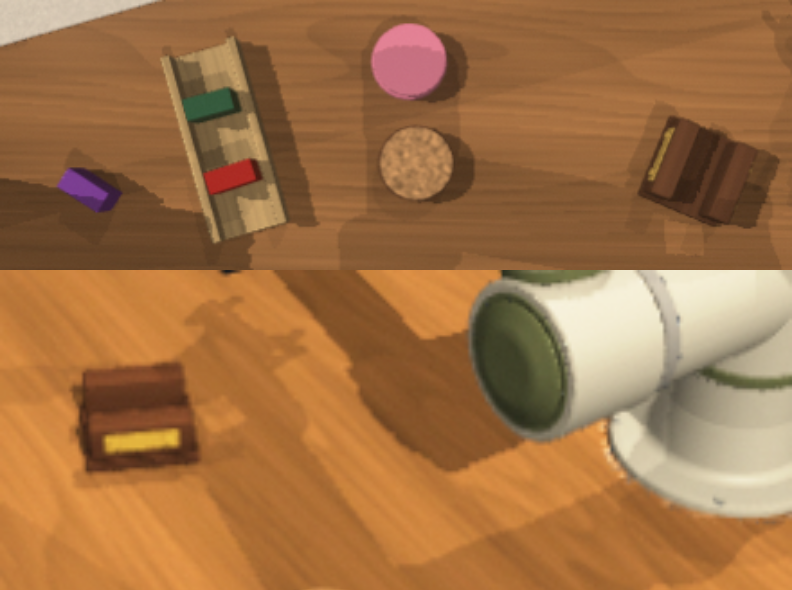

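```bash
cat >> h.py <<'E'
def plan(target,yaw,n):
    """rows (tool axes, fractions) from measured pose to target, tool down, with tool y at yaw deg (mod 180 nearest)"""
    from scipy.spatial.transform import Rotation as Ro
    o=manip.get_obs();p=np.array(o["position"]);R=np.array(o["eef_rot"])
    y=np.radians(yaw);ry=np.array([np.cos(y),np.sin(y),0]);rz=np.array([0,0,-1.])
    T=np.c_[np.cross(ry,rz),ry,rz]
    d=Ro.from_matrix(R.T@T).as_rotvec()/n
    print("from",p.round(1),"yaw",np.degrees(np.arctan2(R[1,1],R[0,1])).round(1),"q",np.round(o["q"],2),"clock",round(o["clock"],2))
    for i in range(n):
        q=Ro.from_matrix(R)*Ro.from_rotvec(d*i)
        t=q.inv().apply((np.array(target)-p)/n)/500
        print(*[f"{v:.3f}," for v in np.r_[t,np.degrees(d)/30]],end="\n")
E
python3 -c "
from h import *
plan([476,275,200],19,24)"
```

```text
from [ 141.4 -505.6  253.3] yaw -74.4 q [-1.52  0.31  1.5   0.    1.33 -0.22] clock 0.95
0.044, -0.055, 0.004, -0.000, -0.000, -0.130,
0.048, -0.052, 0.004, -0.000, -0.000, -0.130,
0.051, -0.049, 0.004, -0.000, -0.000, -0.130,
0.055, -0.045, 0.004, -0.000, -0.000, -0.130,
0.058, -0.041, 0.004, -0.000, -0.000, -0.130,
0.060, -0.037, 0.004, -0.000, -0.000, -0.130,
0.063, -0.033, 0.004, -0.000, -0.000, -0.130,
0.065, -0.029, 0.004, -0.000, -0.000, -0.130,
0.066, -0.024, 0.004, -0.000, -0.000, -0.130,
0.068, -0.020, 0.004, -0.000, -0.000, -0.130,
0.069, -0.015, 0.004, -0.000, -0.000, -0.130,
0.070, -0.010, 0.004, -0.000, -0.000, -0.130,
0.071, -0.006, 0.004, -0.000, -0.000, -0.130,
0.071, -0.001, 0.004, -0.000, -0.000, -0.130,
0.071, 0.004, 0.004, -0.000, -0.000, -0.130,
0.070, 0.009, 0.004, -0.000, -0.000, -0.130,
0.069, 0.014, 0.004, -0.000, -0.000, -0.130,
0.068, 0.018, 0.004, -0.000, -0.000, -0.130,
0.067, 0.023, 0.004, -0.000, -0.000, -0.130,
0.065, 0.027, 0.004, -0.000, -0.000, -0.130,
0.063, 0.032, 0.004, -0.000, -0.000, -0.130,
0.061, 0.036, 0.004, -0.000, -0.000, -0.130,
0.058, 0.040, 0.004, -0.000, -0.000, -0.130,
0.056, 0.044, 0.004, -0.000, -0.000, -0.130,
```

>>> {"name": "arm_command", "arguments": {
  "series": [0.044, -0.055, 0.004, 0, 0, -0.13, 0.048, -0.052, 0.004, 0, 0, -0.13, 0.051, -0.049, 0.004, 0, 0, -0.13, 0.055, -0.045, 0.004, 0, 0, -0.13, 0.058, -0.041, 0.004, 0, 0, -0.13, 0.06, -0.037, 0.004, 0, 0, -0.13, 0.063, -0.033, 0.004, 0, 0, -0.13, 0.065, -0.029, 0.004, 0, 0, -0.13],
  "claw": 1
}}

```text
clock: 1.75
position: [253.3, -243.7, 237.3]
eef_rot: [[0.682, 0.731, 0.0], [0.731, -0.682, -0.0], [-0.0, 0.001, -1.0]]
contact_force: [1.0, -0.1, -0.4]
width: 85.5
grasp_force: 0.0
```

>>> {"name": "arm_command", "arguments": {
  "series": [0.066, -0.024, 0.004, 0, 0, -0.13, 0.068, -0.02, 0.004, 0, 0, -0.13, 0.069, -0.015, 0.004, 0, 0, -0.13, 0.07, -0.01, 0.004, 0, 0, -0.13, 0.071, -0.006, 0.004, 0, 0, -0.13, 0.071, -0.001, 0.004, 0, 0, -0.13, 0.071, 0.004, 0.004, 0, 0, -0.13, 0.07, 0.009, 0.004, 0, 0, -0.13]
}}

```text
clock: 2.55
position: [364.2, 17.1, 221.5]
eef_rot: [[0.204, 0.979, 0.001], [0.979, -0.204, -0.0], [-0.0, 0.001, -1.0]]
contact_force: [-0.3, 0.4, -0.7]
width: 85.4
grasp_force: 0.0
```

>>> {"name": "arm_command", "arguments": {
  "series": [0.069, 0.014, 0.004, 0, 0, -0.13, 0.068, 0.018, 0.004, 0, 0, -0.13, 0.067, 0.023, 0.004, 0, 0, -0.13, 0.065, 0.027, 0.004, 0, 0, -0.13, 0.063, 0.032, 0.004, 0, 0, -0.13, 0.061, 0.036, 0.004, 0, 0, -0.13, 0.058, 0.04, 0.004, 0, 0, -0.13, 0.056, 0.044, 0.004, 0, 0, -0.13]
}}

```text
clock: 3.35
position: [474.9, 277.0, 205.2]
eef_rot: [[-0.332, 0.943, 0.0], [0.943, 0.332, -0.0], [-0.0, 0.0, -1.0]]
contact_force: [0.4, -0.1, 0.0]
width: 85.2
grasp_force: 0.0
```

```bash
cat >> h.py <<'E'
def rect(s,n,col=None,dz=4,verbose=True):
    for r in manip.regions_of(n,s)[:3]:
        m=r["pixels"];v,u=np.nonzero(m);ok=s["depth"][v,u]>0
        P=world(s,np.c_[u,v][ok]);zt=np.percentile(P[:,2],90);T=P[abs(P[:,2]-zt)<dz]
        rc=cv2.minAreaRect(T[:,:2].astype(np.float32))
        print(n,round(r["confidence"],2),np.round(r["box"]),s["frame"][m].mean(0).round(),"ztop",zt.round(1),np.round(rc[0],1),np.round(rc[1],1),round(rc[2],1),"mean",T.mean(0).round(1))
E
python3 - <<'E'
from h import *
s=manip.snapshot("wrist");save(s,"w1")
rect(s,"red_mid");rect(s,"green_mid")
plan([476,275,120],19,3)
E
```

```text
red_mid 0.97 [289.   0. 354.  46.] [114.  53. 134.] ztop 51.8 [451.2 445.3] [39.  27.3] 58.3 mean [451.1 438.4  50.9]
red_mid 0.71 [263. 163. 296. 235.] [218.  14.   6.] ztop 57.9 [475.9 275.5] [27.8 59.1] 19.8 mean [475.4 276.6  57. ]
green_mid 0.77 [344. 166. 391. 234.] [ 38. 100.  62.] ztop 57.7 [563.7 304.4] [28.2 59.3] 17.1 mean [562.8 305.4  56.9]
from [474.5 276.7 204.6] yaw 19.3 q [ 0.31  0.41  1.5   0.    1.24 -0.02] clock 3.5
-0.001, 0.001, 0.056, -0.000, -0.000, 0.004,
-0.001, 0.001, 0.056, -0.000, -0.000, 0.004,
-0.001, 0.001, 0.056, -0.000, -0.000, 0.004,
```

View pics/w1.png

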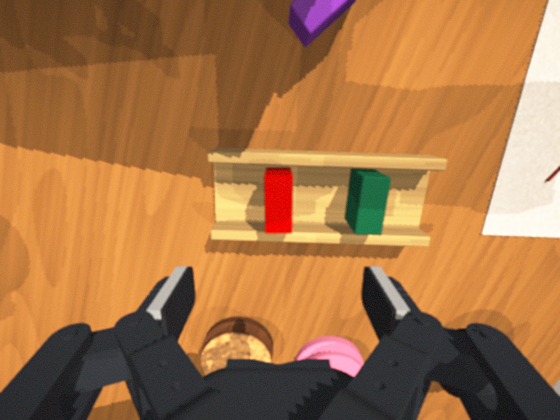

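>>> {"name": "arm_command", "arguments": {
  "series": [-0.001, 0.002, 0.056, 0, 0, 0.004, -0.001, 0.001, 0.056, 0, 0, 0.002, 0, 0, 0.056, 0, 0, 0, 0, 0, 0.056, 0, 0, 0, 0, 0, 0.056, 0, 0, 0, 0, 0, 0.03, 0, 0, 0, 0, 0, 0.018, 0, 0, 0, 0, 0, 0, 0, 0, 0]
}}

```text
clock: 4.3
position: [475.9, 274.4, 40.8]
eef_rot: [[-0.325, 0.946, -0.001], [0.946, 0.325, -0.0], [-0.0, -0.001, -1.0]]
contact_force: [0.3, 0.6, 0.7]
width: 85.5
grasp_force: 0.0
```

>>> {"name": "arm_command", "arguments": {
  "series": [0, 0, 0, 0, 0, 0, 0, 0, 0, 0, 0, 0, 0, 0, 0, 0, 0, 0, 0, 0, 0, 0, 0, 0, 0, 0, 0, 0, 0, 0, 0, 0, 0, 0, 0, 0, 0, 0, 0, 0, 0, 0, 0, 0, 0, 0, 0, 0],
  "claw": -1
}}

```text
clock: 5.1
position: [476.6, 275.2, 41.9]
eef_rot: [[-0.326, 0.945, 0.001], [0.945, 0.326, 0.0], [-0.0, 0.001, -1.0]]
contact_force: [-1.1, -0.8, 6.3]
width: 27.7
grasp_force: 60.3
```

>>> {"name": "arm_command", "arguments": {
  "series": [0, 0, -0.01, 0, 0, 0, 0, 0, -0.03, 0, 0, 0, 0, 0, -0.04, 0, 0, 0, 0, 0, -0.05, 0, 0, 0, 0, 0, -0.05, 0, 0, 0, 0, 0, -0.03, 0, 0, 0]
}}

```text
clock: 5.7
position: [476.4, 275.1, 148.0]
eef_rot: [[-0.326, 0.945, 0.001], [0.945, 0.326, 0.0], [-0.0, 0.001, -1.0]]
contact_force: [-0.7, -1.0, -3.0]
width: 27.7
grasp_force: 59.3
```

Run:
```python
from h import *
s=manip.snapshot("wrist");save(s,"w2")
rect(s,"red_mid");rect(s,"stand_top")
plan([497,50,120],19,8)
```

```text
red_mid 0.83 [295.   1. 337.  30.] [84. 39. 98.] ztop 47.0 [452.9 425.1] [11.3  4.4] 20.6 mean [452.3 424.4  47.8]
red_mid 0.56 [243. 206. 315. 363.] [217.  13.   6.] ztop 163.8 [477.  275.4] [27.8 60.8] 19.0 mean [475.8 278.7 163.1]
stand_top 0.63 [366. 379. 375. 394.] [249. 149. 172.] ztop 12.3 [649.9 101.3] [ 3.2 19.9] 62.2 mean [649.4 101.9  11. ]
from [476.2 275.1 146.4] yaw 19.1 q [ 0.31  0.47  1.56  0.    1.11 -0.02] clock 5.85
-0.055, -0.013, 0.007, 0.000, -0.000, 0.000,
-0.055, -0.013, 0.007, 0.000, -0.000, 0.000,
-0.055, -0.013, 0.007, 0.000, -0.000, 0.000,
-0.055, -0.013, 0.007, 0.000, -0.000, 0.000,
-0.055, -0.013, 0.007, 0.000, -0.000, 0.000,
-0.055, -0.013, 0.007, 0.000, -0.000, 0.000,
-0.055, -0.013, 0.007, 0.000, -0.000, 0.000,
-0.055, -0.013, 0.007, 0.000, -0.000, 0.000,
```

View pics/w2.png

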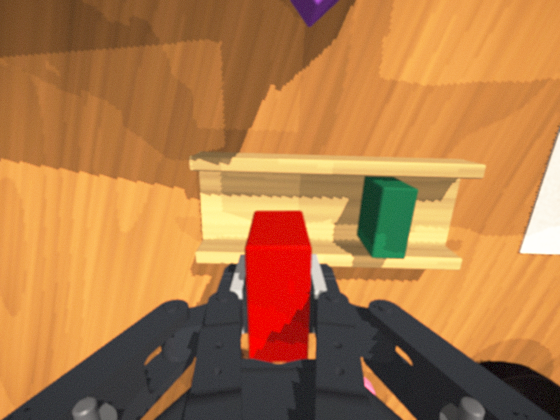

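>>> {"name": "arm_command", "arguments": {
  "series": [-0.055, -0.013, 0.007, 0, 0, 0, -0.055, -0.013, 0.007, 0, 0, 0, -0.055, -0.013, 0.007, 0, 0, 0, -0.055, -0.013, 0.007, 0, 0, 0, -0.055, -0.013, 0.007, 0, 0, 0, -0.055, -0.013, 0.007, 0, 0, 0, -0.055, -0.013, 0.007, 0, 0, 0, -0.055, -0.013, 0.007, 0, 0, 0]
}}

```text
clock: 6.65
position: [498.1, 49.1, 116.7]
eef_rot: [[-0.326, 0.945, -0.003], [0.945, 0.326, 0.0], [0.001, -0.002, -1.0]]
contact_force: [0.7, -0.1, -2.6]
width: 27.4
grasp_force: 59.5
```

Run:
```python
from h import *
s=manip.snapshot("top")
rect(s,"stand_top");rect(s,"red_mid")
plan([497,50,67],19,3)
```

```text
stand_top 0.69 [268. 143. 310. 185.] [206. 117. 133.] ztop 31.5 [626.1  60.4] [88.4 87.5] 1.7 mean [626.5  60.4  29.8]
red_mid 0.94 [ 91. 224. 128. 250.] [ 89.  46. 100.] ztop 50.8 [454.8 454.3] [57.4 28.1] 59.2 mean [455.2 454.   49.4]
from [498.3  49.1 116.9] yaw 18.9 q [-0.14  0.42  1.74  0.    0.99 -0.47] clock 6.8
0.001, -0.001, 0.033, -0.002, -0.001, -0.001,
0.001, -0.001, 0.033, -0.002, -0.001, -0.001,
0.001, -0.001, 0.033, -0.002, -0.001, -0.001,
```

>>> {"name": "arm_command", "arguments": {
  "series": [0.001, -0.001, 0.03, 0, 0, 0, 0.001, 0, 0.03, 0, 0, 0, 0, 0, 0.02, 0, 0, 0, 0, 0, 0.012, 0, 0, 0, 0, 0, 0.006, 0, 0, 0, 0, 0, 0.002, 0, 0, 0, 0, 0, 0, 0, 0, 0]
}}

```text
clock: 7.5
position: [498.3, 51.0, 68.5]
eef_rot: [[-0.327, 0.945, 0.001], [0.945, 0.327, -0.0], [-0.0, 0.0, -1.0]]
contact_force: [0.0, -0.2, -3.2]
width: 27.4
grasp_force: 59.5
```

>>> {"name": "arm_command", "arguments": {
  "series": [0, 0, 0.002, 0, 0, 0, 0, 0, 0.002, 0, 0, 0, 0, 0, 0, 0, 0, 0]
}}

```text
clock: 7.8
position: [498.1, 50.9, 66.3]
eef_rot: [[-0.326, 0.945, 0.0], [0.945, 0.326, 0.0], [-0.0, 0.0, -1.0]]
contact_force: [0.2, 0.3, -3.0]
width: 27.1
grasp_force: 59.5
```

>>> {"name": "arm_command", "arguments": {
  "series": [0, 0, 0.002, 0, 0, 0, 0, 0, 0.001, 0, 0, 0, 0, 0, 0, 0, 0, 0]
}}

```text
clock: 8.1
position: [498.2, 50.9, 65.9]
eef_rot: [[-0.326, 0.945, 0.0], [0.945, 0.326, -0.0], [-0.0, 0.0, -1.0]]
contact_force: [-4.3, 0.5, 10.2]
width: 27.4
grasp_force: 61.4
```

>>> {"name": "arm_command", "arguments": {
  "series": [0, 0, 0, 0, 0, 0, 0, 0, 0, 0, 0, 0, 0, 0, 0, 0, 0, 0, 0, 0, 0, 0, 0, 0, 0, 0, 0, 0, 0, 0, 0, 0, 0, 0, 0, 0, 0, 0, 0, 0, 0, 0, 0, 0, 0, 0, 0, 0],
  "claw": 1
}}

```text
clock: 8.9
position: [498.1, 50.9, 64.8]
eef_rot: [[-0.326, 0.945, 0.0], [0.945, 0.326, 0.0], [0.0, 0.0, -1.0]]
contact_force: [0.3, -0.6, 0.2]
width: 85.6
grasp_force: 0.0
```

>>> {"name": "arm_command", "arguments": {
  "series": [0, 0, -0.02, 0, 0, 0, 0, 0, -0.04, 0, 0, 0, 0, 0, -0.06, 0, 0, 0, 0, 0, -0.06, 0, 0, 0, 0, 0, -0.06, 0, 0, 0, 0, 0, -0.03, 0, 0, 0, 0, 0, 0, 0, 0, 0.25, 0, 0, 0, 0, 0, 0.25]
}}

```text
clock: 9.7
position: [498.2, 50.9, 201.1]
eef_rot: [[-0.066, 0.998, 0.002], [0.998, 0.066, -0.0], [-0.0, 0.002, -1.0]]
contact_force: [0.7, 0.7, 1.1]
width: 85.6
grasp_force: 0.0
```

>>> {"name": "arm_command", "arguments": {
  "series": [0, 0, 0, 0, 0, 0.25, 0, 0, 0, 0, 0, 0.25, 0, 0, 0, 0, 0, 0.25, 0, 0, 0, 0, 0, 0.25, 0, 0, 0, 0, 0, 0.25, 0, 0, 0, 0, 0, 0.25, 0, 0, 0, 0, 0, 0.25, 0, 0, 0, 0, 0, 0.25]
}}

```text
clock: 10.5
position: [498.1, 50.9, 200.6]
eef_rot: [[0.832, 0.555, 0.001], [0.555, -0.832, -0.0], [0.0, 0.0, -1.0]]
contact_force: [-0.2, 0.2, 0.2]
width: 85.7
grasp_force: 0.0
```

>>> {"name": "arm_command", "arguments": {
  "series": [0, 0, 0, 0, 0, 0.25, 0, 0, 0, 0, 0, 0.25, 0, 0, 0, 0, 0, 0, 0, 0, 0, 0, 0, 0]
}}

```text
clock: 10.9
position: [498.1, 50.9, 200.2]
eef_rot: [[0.944, 0.33, 0.0], [0.33, -0.944, -0.0], [0.0, 0.0, -1.0]]
contact_force: [0.1, 0.6, -0.1]
width: 85.4
grasp_force: 0.0
```

Run:
```python
from h import *
s=manip.snapshot("wrist");save(s,"w3")
rect(s,"red_mid")
plan([498,51,100],-71,3)
```

```text
red_mid 0.87 [246. 181. 315. 228.] [223.  27.  13.] ztop 81.8 [499.6  51.3] [27.8 59.8] 19.6 mean [500.1  51.4  81. ]
from [498.1  50.9 200.1] yaw -70.8 q [-0.13  0.31  1.65  0.    1.18  1.1 ] clock 11.0
-0.000, -0.000, 0.067, 0.000, -0.000, 0.002,
-0.000, -0.000, 0.067, 0.000, -0.000, 0.002,
-0.000, -0.000, 0.067, 0.000, -0.000, 0.002,
```

View pics/w3.png

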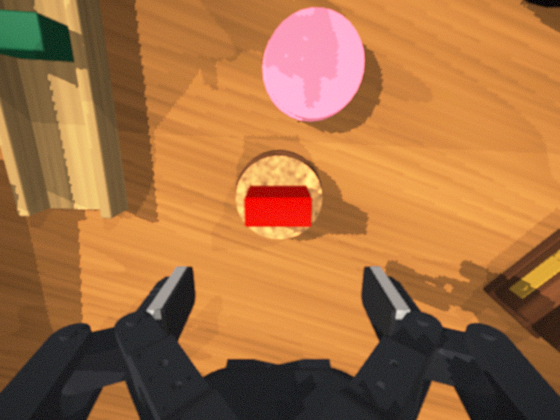

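>>> {"name": "arm_command", "arguments": {
  "series": [0.002, 0, 0.06, 0, 0, 0, 0, 0, 0.06, 0, 0, 0, 0, 0, 0.06, 0, 0, 0, 0, 0, 0.05, 0, 0, 0, 0, 0, 0.03, 0, 0, 0, 0, 0, 0.01, 0, 0, 0, 0, 0, 0, 0, 0, 0]
}}

```text
clock: 11.7
position: [499.0, 51.2, 64.7]
eef_rot: [[0.945, 0.327, -0.001], [0.327, -0.945, 0.0], [-0.001, -0.0, -1.0]]
contact_force: [0.5, 0.7, -0.9]
width: 85.3
grasp_force: 0.0
```

>>> {"name": "arm_command", "arguments": {
  "series": [0, 0, 0, 0, 0, 0, 0, 0, 0, 0, 0, 0, 0, 0, 0, 0, 0, 0, 0, 0, 0, 0, 0, 0, 0, 0, 0, 0, 0, 0, 0, 0, 0, 0, 0, 0, 0, 0, 0, 0, 0, 0, 0, 0, 0, 0, 0, 0],
  "claw": -1
}}

```text
clock: 12.5
position: [499.8, 51.2, 66.0]
eef_rot: [[0.945, 0.327, 0.002], [0.327, -0.945, -0.0], [0.002, 0.001, -1.0]]
contact_force: [-1.1, 0.4, 5.4]
width: 59.3
grasp_force: 65.8
```

>>> {"name": "arm_command", "arguments": {
  "series": [0, 0, -0.01, 0, 0, 0, 0, 0, -0.03, 0, 0, 0, 0, 0, -0.05, 0, 0, 0, 0, 0, -0.05, 0, 0, 0, 0, 0, -0.05, 0, 0, 0, 0, 0, -0.03, 0, 0, 0]
}}

```text
clock: 13.1
position: [499.2, 51.2, 176.9]
eef_rot: [[0.945, 0.327, 0.002], [0.327, -0.945, -0.0], [0.002, 0.001, -1.0]]
contact_force: [-0.7, -0.0, -2.6]
width: 59.4
grasp_force: 65.2
```

Run:
```python
from h import *
s=manip.snapshot("wrist")
rect(s,"red_mid")
plan([495.5,-300,165],-21.7,10)
```

```text
red_mid 0.67 [211. 236. 348. 339.] [199.  17.  10.] ztop 192.5 [499.7  50.7] [29.5 60. ] 20.7 mean [500.9  51.2 191.8]
from [499.7  51.2 176.8] yaw -70.9 q [-0.13  0.34  1.68  0.    1.12  1.11] clock 13.2
-0.024, 0.066, 0.002, 0.001, -0.000, -0.164,
-0.029, 0.064, 0.002, 0.001, -0.000, -0.164,
-0.035, 0.061, 0.002, 0.001, -0.000, -0.164,
-0.040, 0.058, 0.002, 0.001, -0.000, -0.164,
-0.045, 0.054, 0.002, 0.001, -0.000, -0.164,
-0.049, 0.050, 0.002, 0.001, -0.000, -0.164,
-0.053, 0.046, 0.002, 0.001, -0.000, -0.164,
-0.057, 0.041, 0.002, 0.001, -0.000, -0.164,
-0.060, 0.036, 0.002, 0.001, -0.000, -0.164,
-0.063, 0.031, 0.002, 0.001, -0.000, -0.164,
```

>>> {"name": "arm_command", "arguments": {
  "series": [-0.024, 0.066, 0.002, 0, 0, -0.164, -0.029, 0.064, 0.002, 0, 0, -0.164, -0.035, 0.061, 0.002, 0, 0, -0.164, -0.04, 0.058, 0.002, 0, 0, -0.164, -0.045, 0.054, 0.002, 0, 0, -0.164, -0.049, 0.05, 0.002, 0, 0, -0.164, -0.053, 0.046, 0.002, 0, 0, -0.164, -0.057, 0.041, 0.002, 0, 0, -0.164]
}}

```text
clock: 14.0
position: [494.6, -230.9, 165.5]
eef_rot: [[0.521, 0.854, -0.002], [0.854, -0.521, 0.001], [0.0, -0.002, -1.0]]
contact_force: [0.2, 0.7, -2.6]
width: 59.0
grasp_force: 65.5
```

>>> {"name": "arm_command", "arguments": {
  "series": [-0.06, 0.036, 0.002, 0, 0, -0.164, -0.063, 0.031, 0.002, 0, 0, -0.164, 0, 0, 0, 0, 0, 0]
}}

```text
clock: 14.3
position: [493.6, -303.2, 163.1]
eef_rot: [[0.372, 0.928, -0.001], [0.928, -0.372, 0.0], [-0.0, -0.001, -1.0]]
contact_force: [-0.3, -0.1, -3.5]
width: 59.2
grasp_force: 65.7
```

Run:
```python
from h import *
s=manip.snapshot("wrist");save(s,"w4");rect(s,"red_mid")
for r in manip.regions_of("bed_floor",s)[:2]: print(r["confidence"],np.round(r["box"]))
v,u=np.nonzero(s["depth"]>0);P=world(s,np.c_[u,v])
k=(abs(P[:,2]-52)<5)&(np.hypot(P[:,0]-495,P[:,1]+300)<90)
C=P[k];print(len(C),C[:,2].mean(),cv2.minAreaRect(C[:,:2].astype(np.float32)))
a=np.radians(-21.7);w=(C[:,:2]-[495.5,-300])@[-np.sin(a),np.cos(a)]
print(np.histogram(w,np.arange(-60,61,4)))
# inner edges per cheek along length
l=(C[:,:2]-[495.5,-300])@[np.cos(a),np.sin(a)]
for sg in(1,-1):
    E=[(x,np.percentile(sg*w[(sg*w>0)&(abs(l-x)<5)],[3,97])*sg) for x in range(-45,50,10) if ((sg*w>0)&(abs(l-x)<5)).sum()>10]
    print(sg,[(x,np.round(e,1)) for x,e in E])
plan([495.5,-300,100],-21.7,3)
```

```text
red_mid 0.71 [211. 236. 351. 339.] [219.  11.   5.] ztop 178.7 [ 494.3 -304.1] [28.4 59.9] 68.4 mean [ 494.9 -302.7  178. ]
red_mid 0.17 [217. 142. 340. 248.] [138.  84.  47.] ztop 53.4 [ 498.8 -292. ] [83.  98.8] 67.3 mean [ 509.7 -267.    52.8]
0.81 [221. 143. 342. 253.]
4292 52.66139163465345 ((498.25518798828125, -295.17535400390625), (89.19365692138672, 100.133544921875), 67.6417465209961)
(array([  0,   0,   0,   0,   0,   6,  13,  35, 108,   0,   0,   0,   0,
         0,   0,   0,   0,   0,   0,   0, 227, 521, 576, 601, 606, 616,
       659, 324,   0,   0]), array([-60, -56, -52, -48, -44, -40, -36, -32, -28, -24, -20, -16, -12,
        -8,  -4,   0,   4,   8,  12,  16,  20,  24,  28,  32,  36,  40,
        44,  48,  52,  56,  60]))
1 [(-45, array([23.7, 48.8])), (-35, array([23.7, 48.9])), (-25, array([23.5, 49. ])), (-15, array([23.6, 48.8])), (-5, array([23.6, 49. ])), (5, array([23.6, 48.8])), (15, array([23.5, 49. ])), (25, array([23.6, 49.3])), (35, array([23.6, 49. ])), (45, array([23.6, 48.7]))]
-1 [(-45, array([-26.2, -34.5])), (-5, array([-26. , -26.4])), (15, array([-26. , -26.5])), (45, array([-26.1, -35.5]))]
from [ 494.2 -299.1  163.7] yaw -21.8 q [-0.75  0.51  1.45  0.    1.18 -0.37] clock 14.45
-0.000, 0.001, 0.042, -0.001, -0.001, -0.001,
-0.000, 0.001, 0.042, -0.001, -0.001, -0.001,
-0.000, 0.001, 0.042, -0.001, -0.001, -0.001,
```

View pics/w4.png

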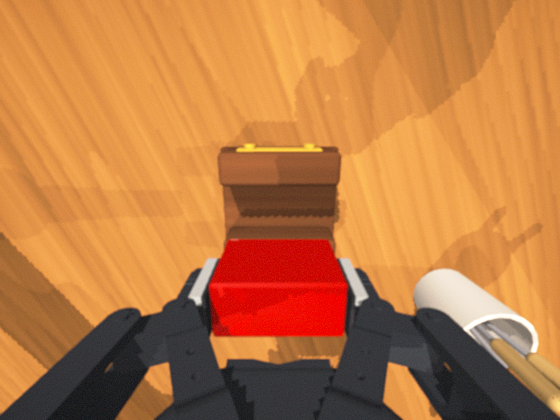

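Run:
```python
from h import *
s=manip.snapshot("wrist");rect(s,"red_mid")
g=np.mgrid[415:540:3,265:420:3].reshape(2,-1).T
P=world(s,g);P=P[(s["depth"][g[:,1],g[:,0]]>0)&(P[:,2]>15)]
o=manip.get_obs();L=(P-o["position"])@np.array(o["eef_rot"])
print("cup max z",P[:,2].max(),"tool-frame x/y range",L.min(0).round(),L.max(0).round())
plan([495.5,-301.2,60],-21.7,4)
```

```text
red_mid 0.96 [209. 238. 351. 338.] [218.  12.   5.] ztop 179.3 [ 494.8 -300. ] [29.  60.4] 67.9 mean [ 495.5 -298.7  178.7]
cup max z 235.5599501880134 tool-frame x/y range [-134.   48.  -71.] [ 14. 219. 149.]
from [ 494.6 -298.7  164.4] yaw -21.7 q [-0.75  0.51  1.45  0.    1.18 -0.37] clock 14.55
-0.001, 0.001, 0.052, -0.000, -0.000, -0.000,
-0.001, 0.001, 0.052, -0.000, -0.000, -0.000,
-0.001, 0.001, 0.052, -0.000, -0.000, -0.000,
-0.001, 0.001, 0.052, -0.000, -0.000, -0.000,
```

Run:
```python
from h import *
s=manip.snapshot("top");save(s,"t2")
g=np.mgrid[380:560:1,80:330:1].reshape(2,-1).T
P=world(s,g);P=P[(s["depth"][g[:,1],g[:,0]]>0)&(P[:,2]>20)]
o=manip.get_obs();L=(P-[495.5,-301.2,0])@np.array(o["eef_rot"]);
k=(L[:,1]>62)&(L[:,1]<250)&(abs(L[:,0])<200)&(P[:,2]<400)
# cells 20mm: max height
for y in range(60,240,20):
    print(y,[int(P[k&(abs(L[:,1]-y-10)<10)&(abs(L[:,0]-x-10)<10),2].max(initial=0)) for x in range(-200,120,20)])
cv2.imwrite("pics/t2c.png",cv2.resize(s["frame"][130:300,380:560,::-1],None,fx=3,fy=3))
```

```text
60 [0, 0, 0, 0, 0, 0, 0, 0, 0, 0, 251, 0, 0, 0, 0, 0]
80 [0, 0, 0, 0, 0, 0, 0, 0, 0, 0, 0, 0, 0, 0, 0, 0]
100 [0, 0, 0, 0, 0, 0, 0, 0, 0, 0, 0, 0, 0, 0, 0, 0]
120 [0, 0, 0, 0, 0, 0, 0, 0, 0, 0, 0, 0, 0, 0, 0, 0]
140 [0, 0, 0, 0, 32, 85, 79, 0, 0, 0, 0, 0, 0, 0, 0, 0]
160 [0, 0, 87, 146, 60, 158, 86, 0, 0, 0, 0, 0, 0, 0, 0, 0]
180 [0, 0, 86, 146, 148, 103, 86, 0, 0, 0, 0, 0, 0, 0, 0, 0]
200 [0, 0, 0, 86, 156, 150, 0, 0, 0, 0, 0, 0, 0, 0, 0, 0]
220 [0, 0, 0, 0, 0, 0, 0, 0, 0, 0, 0, 0, 0, 0, 0, 0]
```

View pics/t2c.png

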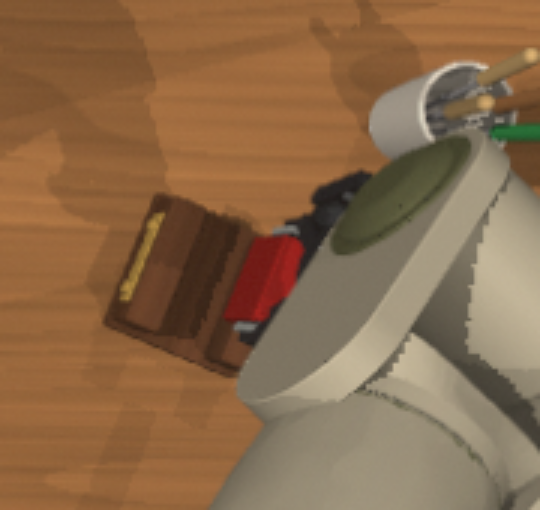

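>>> {"name": "arm_command", "arguments": {
  "series": [-0.002, 0.001, 0.02, 0, 0, 0, -0.002, 0.001, 0.03, 0, 0, 0, 0, 0.001, 0.05, 0, 0, 0, 0, 0, 0.05, 0, 0, 0, 0, 0, 0.04, 0, 0, 0, 0, 0, 0.02, 0, 0, 0, 0, 0, 0, 0, 0, 0]
}}

```text
clock: 15.3
position: [494.8, -301.5, 58.4]
eef_rot: [[0.37, 0.929, -0.002], [0.929, -0.37, 0.002], [0.001, -0.002, -1.0]]
contact_force: [-0.1, 0.4, -1.0]
width: 59.2
grasp_force: 65.7
```

>>> {"name": "arm_command", "arguments": {
  "series": [0, 0.001, 0.008, 0, 0, 0, 0, 0, 0.006, 0, 0, 0, 0, 0, 0.003, 0, 0, 0, 0, 0, 0, 0, 0, 0]
}}

```text
clock: 15.7
position: [495.8, -302.4, 51.4]
eef_rot: [[0.371, 0.929, 0.0], [0.929, -0.371, -0.0], [-0.0, 0.0, -1.0]]
contact_force: [0.5, -0.1, -3.3]
width: 59.2
grasp_force: 65.7
```

>>> {"name": "arm_command", "arguments": {
  "series": [0, 0, 0.002, 0, 0, 0, 0, 0, 0, 0, 0, 0]
}}

```text
clock: 15.9
position: [495.7, -302.5, 50.4]
eef_rot: [[0.371, 0.929, 0.0], [0.929, -0.371, -0.0], [-0.0, 0.0, -1.0]]
contact_force: [-0.0, -0.5, -2.9]
width: 58.9
grasp_force: 65.7
```

>>> {"name": "arm_command", "arguments": {
  "series": [0.002, 0, 0.002, 0, 0, 0, 0, 0, 0.002, 0, 0, 0, 0, 0, 0, 0, 0, 0]
}}

```text
clock: 16.2
position: [496.0, -301.4, 48.1]
eef_rot: [[0.371, 0.929, -0.0], [0.929, -0.371, 0.0], [0.0, -0.0, -1.0]]
contact_force: [0.1, -0.9, -2.6]
width: 59.1
grasp_force: 65.7
```

>>> {"name": "arm_command", "arguments": {
  "series": [0, 0, 0.001, 0, 0, 0, 0, 0, 0.001, 0, 0, 0, 0, 0, 0, 0, 0, 0]
}}

```text
clock: 16.5
position: [496.1, -301.5, 48.0]
eef_rot: [[0.37, 0.929, 0.0], [0.929, -0.37, -0.0], [-0.0, 0.0, -1.0]]
contact_force: [-3.1, 1.8, 5.7]
width: 59.0
grasp_force: 66.8
```

Contact with the floor; release and retreat straight up.

>>> {"name": "arm_command", "arguments": {
  "series": [0, 0, 0, 0, 0, 0, 0, 0, 0, 0, 0, 0, 0, 0, 0, 0, 0, 0, 0, 0, 0, 0, 0, 0, 0, 0, 0, 0, 0, 0, 0, 0, 0, 0, 0, 0, 0, 0, 0, 0, 0, 0, 0, 0, 0, 0, 0, 0],
  "claw": 1
}}

```text
clock: 17.3
position: [496.1, -301.5, 47.3]
eef_rot: [[0.371, 0.929, 0.0], [0.929, -0.371, 0.0], [0.0, 0.0, -1.0]]
contact_force: [0.5, 0.1, 0.6]
width: 85.4
grasp_force: 0.0
```

>>> {"name": "arm_command", "arguments": {
  "series": [0, 0, -0.02, 0, 0, 0, 0, 0, -0.04, 0, 0, 0, 0, 0, -0.06, 0, 0, 0, 0, 0, -0.06, 0, 0, 0, 0, 0, -0.06, 0, 0, 0, 0, 0, -0.04, 0, 0, 0, 0, 0, -0.02, 0, 0, 0, 0, 0, 0, 0, 0, 0]
}}

```text
clock: 18.1
position: [496.4, -301.7, 198.6]
eef_rot: [[0.37, 0.929, 0.002], [0.929, -0.37, -0.002], [-0.001, 0.002, -1.0]]
contact_force: [-0.1, -0.1, -0.6]
width: 85.2
grasp_force: 0.0
```

Run:
```python
from h import *
s=manip.snapshot("wrist");save(s,"w5");rect(s,"red_mid")
v,u=np.nonzero(s["depth"]>0);P=world(s,np.c_[u,v])
a=np.radians(-21.7);D=P[:,:2]-[495.5,-301.2];w=D@[-np.sin(a),np.cos(a)];l=D@[np.cos(a),np.sin(a)]
for zz in(52,62):
    k=(abs(P[:,2]-zz-.8)<3)&(abs(l)<40)&(abs(w)<60)
    print(zz,[np.round(np.percentile(w[k&(g*w>0)],[2,98]),1) for g in(1,-1)])
```

```text
red_mid 0.71 [243. 182. 313. 224.] [215.  13.   5.] ztop 63.8 [ 496.4 -302.5] [27.7 59.8] 68.2 mean [ 496.5 -301.7   63. ]
52 [array([12.8, 49.9]), array([-51.8, -25.7])]
62 [array([ 0.6, 12.8]), array([-14.2,  -0.1])]
```

View pics/w5.png

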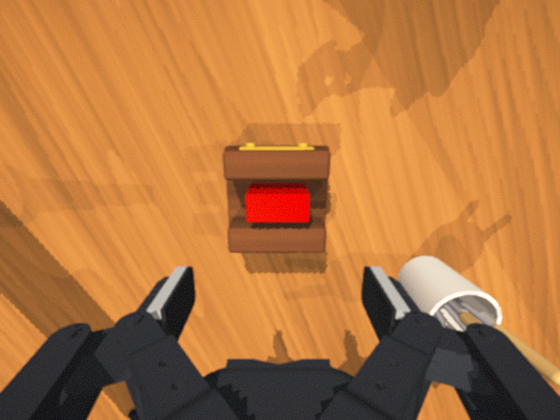

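The red stone stands upright at about (278, 204) in the picture. It is within about 1 mm of the channel's middle, and the gripper is clear.

```bash
python3 -c "
from plant import manip
print(manip.job_done())"
```

```text
the job is handed in; nothing more can be done
None
```

I set the red stone on the cork stand, regripped it by its ends, stood it upright within about 1 mm of mid-channel on the bed floor, and handed the job in at about 18 s; I left the green stone alone.

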